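Load a sample cassette under the photometer's leaf spring and start the reading

TASK

Load the sample cassette that lies in the photometer's loading lane: press its thumb pad down firmly against the sprung bed and, still pressing, slide it under the steel bridge and the leaf spring until it is fully home against the stop. Then press the round read key on the photometer's head all the way down and let it come up again; leave the key alone until the cassette is home. Do it all with the fingertips: do not lift the cassette, and leave the other things on the bench and on the photometer undisturbed.

Things in the scene. Friction and masses are not known exactly. Their poses are not given: they have to be found in the camera images.
- photometer: Fixed blue-grey benchtop photometer, 190 x 370 x 75 mm, yaw within 0.3 rad. Origin on the bench; z up; its +y is the slide-in direction (world +y at yaw 0). Open loading deck at x -65 to 65, y -185 to 75 mm, 27 mm high; then the head block, x -95 to 95, y 75 to 185 mm, 75 mm high. Along the deck at x = 0 runs the lane: two rails 53 mm apart, tops 34 mm high, the sprung bed between.
- bed (a joint): How far the lane's sprung bed (level dark plate 48 mm wide, y -178 to 74 mm of the photometer, top 28 mm high when up) is pressed down, 0 to 0.009 m (end stop). It yields at about 8 N of press on the cassette, plus 0.8 N per mm, some 15 N at the end stop. The cassette clears the bridge only with the bed over 5 mm down; 7 to 8 mm is good.
- leaf (a joint): Lift angle (rad, 0 at rest) of the steel leaf spring, 28 mm wide and 50 mm long, that slopes down from the bridge towards the head; its toe at y = 53 mm of the photometer hangs 26 mm above the bench. The cassette passing below lifts it and is dragged with a few newtons.
- cassette: Loose white plate, 0.08 to 0.17 kg, 50 (x) x 130 (y) x 10 mm, three round windows, on the bed outside the bridge. Origin: centre of underside; +y to the nose, along the photometer's +y. Tail y -65 to -19 mm is 18 mm thick; a cross rib at y -27 to -19 rises to z 26 mm. Home: origin at y = 10 mm of the photometer; let go, the bed lifts it against the bridge (origin 23 mm high). Friction about 0.6.
- thumb_pad (a point): Middle of the cassette's flat thumb pad (top of its tail behind the rib, 50 x 38 mm): x = 0, y = -46, z = 18 mm of the cassette. A fingertip pressed on it can also push on the rear face of the cross rib in front of it (8 mm high, at cassette y = -27 mm). The pad stays outside the bridge when the cassette is home.
- bridge (a point): Middle of the lower outer edge of the steel bridge, a fixed 12 mm square bar across the lane (y 0 to 12 mm of the photometer, underside 33 mm, top 45 mm above the bench): x = 0, y = 0, z = 33 mm of the photometer.
- stop (a point): Point on the stop, the head's face towards the lane, which the cassette's nose meets: x = 0, y = 75 mm, z = 28 mm of the photometer.
- read_key_top (a point): Middle of the top of the read key, 97 mm above the bench when up: a grey round button 28 mm across in a dark 44 mm collar 12 mm high, on the head at x = -58, y = 132 mm of the photometer. The small flat squares beside it are not keys to press.
- read_key (a joint): How far the round read key is pressed, 0 to 0.006 m (end stop); it springs back. 1.5 N starts it, 5 N press it fully down.
- spare: Spare cassette, just like the other, lying on the bench beside the deck (its +x side). Leave alone. Origin: centre of its underside.
- vial_a: Glass vial with white cap, 24 mm across, 45 mm high, standing on top of the photometer's head. Leave alone. Origin: centre of its underside.
- vial_b: Same kind of vial on the bench beside the deck. Leave alone. Origin: centre of its underside.
- pipette: White and blue pipette, 220 mm long, about 26 mm thick, lying on the bench on the robot's side of the deck. Leave alone. Origin at its underside.
- reagent: Amber bottle, 66 mm across, 150 mm high, on the bench to the left. Leave alone. Origin: centre of its underside.
- beaker: Glass beaker, 72 mm across, 90 mm high, on the bench to the right. Leave alone. Origin: centre of its underside.
- cap: Small white screw cap, 30 mm across, 14 mm high, on the bench on the robot's side of the head. Leave alone. Origin: centre of its underside.
Not all that is in view belongs to the job. What is shaped like the cassette but blue, orange or turquoise is not meant.

How it is judged:
By the outcome, as a careful person would: the job done as asked, in the order asked, and still so for the second after the job is handed in, with the robot touching nothing.
It also fails if it takes over 45 s, if anything falls off the work surface, if the arm or the gripper's body presses on something with over 40 N, if the wrist force passes 120 N, or if a joint passes its speed limit or range.

ROBOT

A 7-joint arm with a two-finger parallel gripper is mounted at the origin on the work surface. World frame = base frame: x ahead of the robot, y to its left, z up, the work surface at z = 0. Lengths are in m, angles in rad, forces in N, time in s.
With the tool pointing down it reaches from about 0.4 to 0.85 m from the base axis. Payload 10.4 kg.
Tool frame: the origin (TCP) lies on the mounting face of the last link; the fingertips stand r.tips_ahead ahead of it and the grasp point (between the pads) lies 164 mm ahead of it (r.tips_ahead is the distance from the TCP to the fingertips, in m); z points along the fingers, y is the line along which they close (so a half turn about z gives the same grasp; the last joint's range is limited). The gripper opens to 87 mm and grips with 3 to 60 N. Pads are 19 mm wide; open, the fingers measure 117 mm over their backs; the gripper's body (75 mm by 190 mm) begins 51 mm behind the grasp point.
Start: joints at [-1.317, 0.332, -0.065, 1.46, 0.022, 1.35, -0.088], TCP at [0.171, 0.601, 0.405] pointing down, gripper open.
Joint ranges: [-2.6, 2.6], [-0.5, 2.12], [-1.47, 1.34], [0.16, 2.42], [-1.27, 4.41], [0.06, 2.06], [-2.6, 2.6]. Speed limits (rad/s): [2.22, 2.22, 2.79, 2.79, 3.14, 3.14, 3.14].

INTERFACE

Orientations are given as a unit quaternion [x, y, z, w].
In Python, from bench import telemetry, imaging, job, r gives the robot as it stands.
- The arm moves only by the tool move_arm, never from a script. Its argument "steps" is a list of rows, each an object of numbers: "dx", "dy", "dz": the shift along the tool's x, y, z in cm; "spin": the turn about the tool's z in rad. In form: [{"dx": .., "dy": .., "dz": .., "spin": ..}, ...]. A call has 1 to 12 rows; each row shifts and turns the commanded pose from where the row before left it, along the tool's axes as they then stand; what a row does not reach is not made up. A row lasts 1/10 s, in which the tool goes at most 50 mm and 8.59 degrees, less where a joint would pass 70% of its speed; a pose out of reach is approached as far as the arm can. A call with a gripper value outside its range is refused whole. "claw" is the finger opening in cm, from 0 to 8.7, set as the call begins (left out, the last holds). The fingers move at their own pace and stop on an object; "squeeze" is the grip in N (left out, the last holds). Time passes only in rows, so rows that do not move let the fingers close. It gives the time, the measured TCP pose, the force, the opening and the grip force at its end, in the units of the state.
- telemetry.read_state(): the state, without advancing time (a new reading comes with each control period).
- imaging.camera(name): name is "scene" or "top" or "wrist"; returns a dict with "img" (384x512x3 uint8, red, green, blue), "camera_matrix" (3x3 intrinsics, pixels), "R" (3x3) and "t" (3): a world point X has camera coordinates R X + t. Camera axes: x right, y down, z forward; pixel columns grow to the right and rows downward; lengths in m; the calibration is good to about 2 mm. A picture is of the moment at which its call begins. There is no depth.
- job.close_job(): hands the job in; it is judged then, once.
The state is a dict: "time": time; "joint_positions": joint angles; "joint_vel": joint speeds; "joint_torque": joint torques, N m; "ee_pos": TCP position; "eef_rot": TCP orientation; "ft_force": force on the tool from outside, world axes, zero at the start; "torque": the same for the moment, N m; "width": finger opening in m; "grip_force": force on a finger pad.
Only numpy, scipy, OpenCV 4.12 (cv2) and the standard library are available. Lean on these libraries where they do the work, as an engineer would, in place of code of your own. Each camera call takes 0.05 s, during which the arm holds its last target. There are 200 camera calls.

## Working session

There is one attempt and no reset: what is moved stays moved. The work goes in short steps, Python scripts to look and compute and a tool call to move; the robot and the scene stay as the last step left them, time stands still between calls to the robot, and variables do not carry over. Pictures are saved under pics/ and viewed, at most 10 in all, crops included, and the job is handed in when it is done.

Besides the shell and the picture viewer there is one more tool, called after ">>>" by a JSON object that holds its "name" and its "arguments". move_arm: Moves the arm, as the interface text tells. Its arguments: {"type":"object","properties":{"steps":{"type":"array","items":{"type":"object","properties":{"dx":{"type":"number"},"dy":{"type":"number"},"dz":{"type":"number"},"spin":{"type":"number"}}}},"claw":{"type":"number"},"squeeze":{"type":"number"}},"required":["steps"]}

```bash
mkdir -p pics; cat > h.py <<'E'
import numpy as np, cv2
from bench import telemetry, imaging, job, r
def snap(n,f):
    c=imaging.camera(n); cv2.imwrite('pics/'+f,c['img'][:,:,::-1]); np.savez('pics/'+f+'.npz',**c); return c
def ray(f,u,v,z):
    c=np.load('pics/'+f+'.npz'); R,t,K=c['R'],c['t'],c['camera_matrix']
    o=-R.T@t; d=R.T@np.linalg.inv(K)@np.array([u,v,1.]); return o+d*(z-o[2])/d[2]
def proj(f,X):
    c=np.load('pics/'+f+'.npz'); p=c['camera_matrix']@(c['R']@np.array(X)+c['t']); return p[:2]/p[2]
E
python3 - <<'E'
from h import *
a=snap('top','top0.png');b=snap('scene','scene0.png')
cv2.imwrite('pics/both.png',cv2.resize(np.hstack([a['img'],b['img']])[:,:,::-1],(800,300)))
cv2.imwrite('pics/topbig.png',cv2.resize(a['img'][:,:,::-1],(800,600),interpolation=2))
for c in(a,b):print((-c['R'].T@c['t']).round(3))
s=telemetry.read_state();print(s['time'],s['ee_pos'],s['eef_rot'],s['ft_force'],s['width'],r.tips_ahead)
E
```

```text
[0.467 0.019 1.522]
[ 1.294 -0.221  0.855]
0.1 [0.17077471 0.6010945  0.40402912] [ 1.37971173e-01  9.90436033e-01 -6.44893439e-04 -5.54776052e-05] [0.39235493 0.00502399 0.19678154] 0.08696030211476295 0.1822
```

View pics/topbig.png

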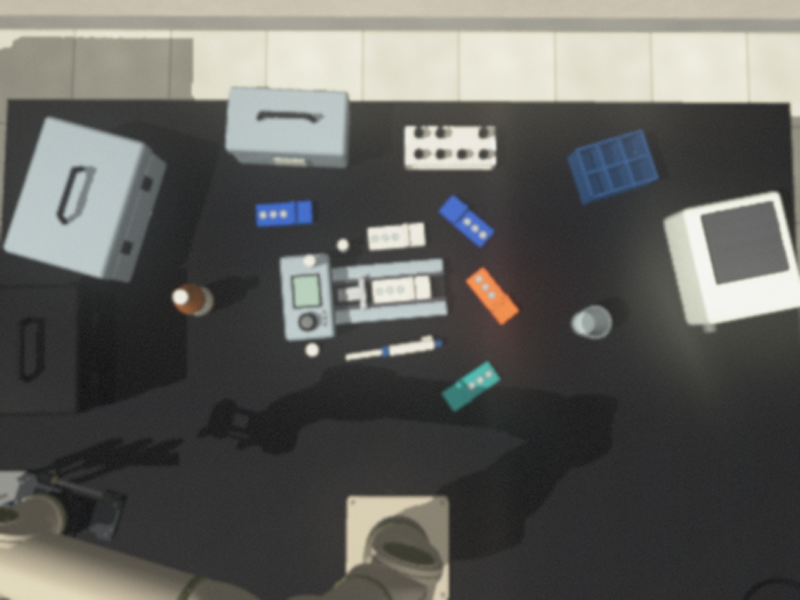

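View pics/scene0.png

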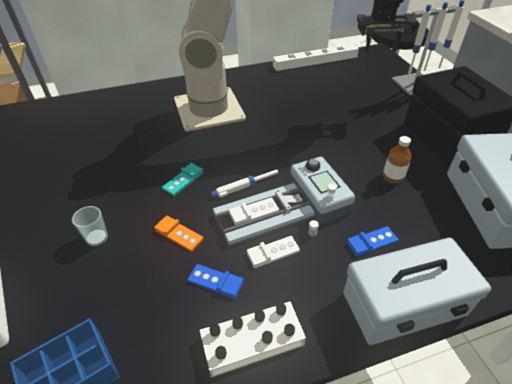

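The top view (800 px wide) shows these candidates:
- white cassette in the lane at (400,290)
- white spare on the bench at (396,236)
- blue ones at (284,214) and (466,221), orange at (492,295), turquoise at (471,386)

I choose the white one at (400,290), in the lane between the rails. The read key is the round one at (308,321). Next is a close crop to check this.

```bash
python3 - <<'E'
from h import *
a=cv2.imread('pics/top0.png');b=cv2.imread('pics/scene0.png')
A=cv2.resize(a[155:230,170:295],(800,480),interpolation=2)  # 6.4x
cv2.imwrite('pics/ca.png',A)
B=cv2.resize(b[145:255,200:360],(800,550),interpolation=2)  # 5x
cv2.imwrite('pics/cb.png',B)
E
```

```text
(no output)
```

View pics/ca.png

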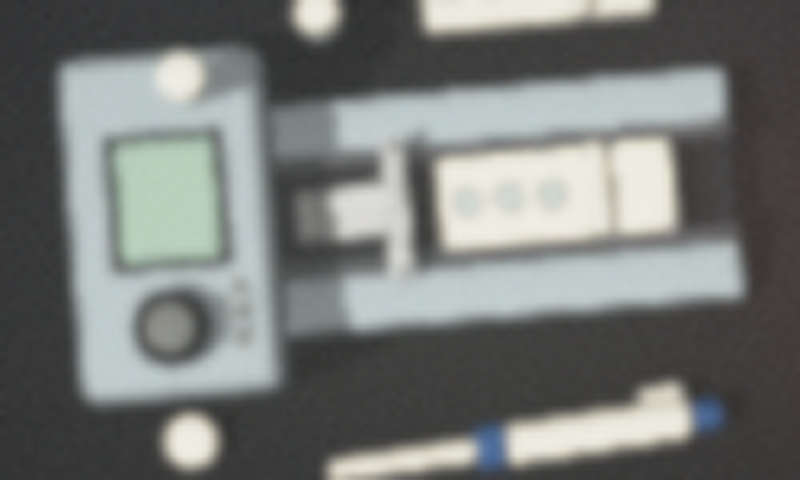

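View pics/cb.png

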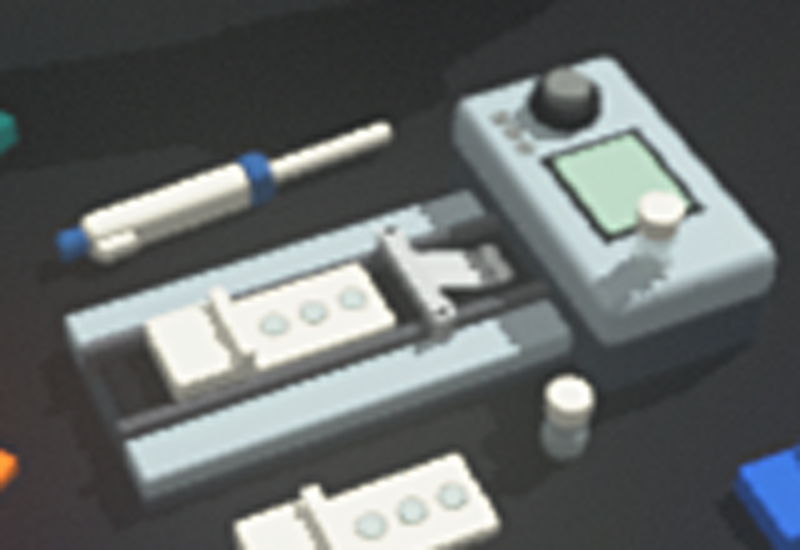

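The crop confirms the choice: a white cassette between the rails with three windows and the tail away from the bridge. In crop A its corners are (437,158), (443,250), (673,138) and (680,230), and the key top is at (171,325). In crop B the key top is at (570,87).

```bash
cat > fit.py <<'E'
from h import *
from scipy.optimize import least_squares
A=lambda U,V:((U+.5)/6.4-.5+170,(V+.5)/6.4-.5+155)
B=lambda U,V:((U+.5)/5-.5+200,(V+.5)/5-.5+145)
P=[('top0.png',A(*p),X) for p,X in [((57,65),(95,185,73)),((260,47),(95,75,73)),((83,405),(-95,185,73)),((283,386),(-95,75,73)),((727,68),(65,-185,27)),((745,298),(-65,-185,27)),((171,325),(-58,132,97))]]
P+=[('scene0.png',B(*p),X) for p,X in [((570,87),(-58,132,97)),((67,317),(-65,-185,27)),((140,480),(65,-185,27)),((607,55),(-95,185,73)),((775,250),(95,185,73)),((457,100),(-95,75,73))]]
C=[('top0.png',A(*p),X) for p,X in [((437,158),(25,65,10)),((443,250),(-25,65,10)),((673,138),(25,-65,18)),((680,230),(-25,-65,18))]]
C+=[('scene0.png',B(*p),X) for p,X in [((148,325),(-25,-65,18)),((182,398),(25,-65,18)),((363,265),(-25,65,10)),((397,320),(25,65,10))]]
def W(q,X,z0=0):
    c,s=np.cos(q[2]),np.sin(q[2]);x,y,z=np.array(X)/1000
    return [q[0]+c*x-s*y,q[1]+s*x+c*y,z+z0]
if __name__=='__main__':
  for D,z0 in((P,0),(C,.028)):
    f=lambda q:np.concatenate([proj(n,W(q,X,z0))-p for n,p,X in D])
    s=least_squares(f,[.6,.1,0],loss='soft_l1');print(s.x.round(4));print(f(s.x).reshape(-1,2).round(1).tolist())
    if z0==0:q=s.x
    else:
      d=s.x[:2]-q[:2];c,n=np.cos(q[2]),np.sin(q[2]);print('cassette in photometer',c*d[0]+n*d[1],-n*d[0]+c*d[1],'yaw',s.x[2]-q[2])
      print('pad',W(s.x,(0,-46,18),.028),'key',W(q,(-58,132,97)))
  c=telemetry.read_state();print(c['joint_positions'])
E
python3 fit.py
```

```text
[0.5815 0.0764 0.0882]
[[0.3, -0.6], [-0.4, -0.4], [0.1, -0.0], [0.2, 0.3], [-0.4, 0.3], [-0.0, -0.1], [-0.2, 0.4], [-0.5, -1.0], [-0.9, -0.4], [0.3, 0.3], [0.6, -0.4], [1.3, 1.0], [-1.3, 0.1]]
[ 0.5911 -0.006   0.0973]
[[-0.1, 0.2], [0.3, -0.4], [-1.0, -0.2], [-0.7, -0.8], [-0.1, -0.2], [-0.3, -2.2], [-0.8, -0.1], [-0.0, 0.6]]
cassette in photometer 0.0022719801439458984 -0.08293695509190872 yaw 0.009108424738618934
pad [np.float64(0.5955822967988471), np.float64(-0.051757730003548906), np.float64(0.046)] key [np.float64(0.5121412783371476), np.float64(0.2028165970960104), np.float64(0.097)]
[-1.31658567  0.33281157 -0.06468713  1.46086234  0.02160487  1.34990879
 -0.08852304]
```

>>> {"name": "move_arm", "arguments": {"steps": [{"spin": 0.134},{"spin": 0.134},{"spin": 0.134},{"spin": 0.134},{"spin": 0.134},{"spin": 0.134},{"spin": 0.134},{"spin": 0.134},{"spin": 0.134},{}], "claw": 0, "squeeze": 10}}

```text
$.steps[0]: bad value
```

>>> {"name": "move_arm", "arguments": {"steps": [{"dx": -3.4,"dy": 1.83},{"dx": -3.4,"dy": 1.83},{"dx": -3.4,"dy": 1.83},{"dx": -3.4,"dy": 1.83},{"dx": -3.4,"dy": 1.83},{"dx": -3.4,"dy": 1.83},{"dx": -3.4,"dy": 1.83},{"dx": -3.4,"dy": 1.83},{"dx": -3.4,"dy": 1.83},{"dx": -3.4,"dy": 1.83}]}}

```text
$.steps[0]: bad value
```

>>> {"name": "move_arm", "arguments": {"steps": [{"dx": -3.4,"dy": 1.83},{"dx": -3.4,"dy": 1.83},{"dx": -3.4,"dy": 1.83},{"dx": -3.4,"dy": 1.83},{"dx": -3.4,"dy": 1.83},{"dx": -3.4,"dy": 1.83},{"dx": -3.4,"dy": 1.83},{"dx": -3.4,"dy": 1.83},{"dx": -3.4,"dy": 1.83},{"dx": -3.4,"dy": 1.83},{},{}]}}

```text
$.steps[0]: bad value
```

>>> {"name": "move_arm", "arguments": {"steps": [{"dx": 0,"dy": 0,"dz": 0,"spin": 0.134},{"dx": 0,"dy": 0,"dz": 0,"spin": 0.134},{"dx": 0,"dy": 0,"dz": 0,"spin": 0.134},{"dx": 0,"dy": 0,"dz": 0,"spin": 0.134},{"dx": 0,"dy": 0,"dz": 0,"spin": 0.134},{"dx": 0,"dy": 0,"dz": 0,"spin": 0.134},{"dx": 0,"dy": 0,"dz": 0,"spin": 0.134},{"dx": 0,"dy": 0,"dz": 0,"spin": 0.134},{"dx": 0,"dy": 0,"dz": 0,"spin": 0.134},{"dx": 0,"dy": 0,"dz": 0,"spin": 0}], "claw": 0, "squeeze": 10}}

```text
time: 1.1
ee_pos: [0.1707, 0.6012, 0.4043]
eef_rot: [0.676, 0.737, -0.0, 0.0]
ft_force: [-0.6, 1.3, 0.5]
width: 0.015
grip_force: 0.0
```

>>> {"name": "move_arm", "arguments": {"steps": [{"dx": -3.4,"dy": 1.83,"dz": 0,"spin": 0},{"dx": -3.4,"dy": 1.83,"dz": 0,"spin": 0},{"dx": -3.4,"dy": 1.83,"dz": 0,"spin": 0},{"dx": -3.4,"dy": 1.83,"dz": 0,"spin": 0},{"dx": -3.4,"dy": 1.83,"dz": 0,"spin": 0},{"dx": -3.4,"dy": 1.83,"dz": 0,"spin": 0},{"dx": -3.4,"dy": 1.83,"dz": 0,"spin": 0},{"dx": -3.4,"dy": 1.83,"dz": 0,"spin": 0},{"dx": -3.4,"dy": 1.83,"dz": 0,"spin": 0},{"dx": -3.4,"dy": 1.83,"dz": 0,"spin": 0}]}}

```text
time: 2.1
ee_pos: [0.3835, 0.2771, 0.4048]
eef_rot: [0.674, 0.739, 0.0, -0.0]
ft_force: [0.9, 0.2, 1.1]
width: 0.0008
grip_force: 0.0
```

>>> {"name": "move_arm", "arguments": {"steps": [{"dx": -3.4,"dy": 1.83,"dz": 0,"spin": 0},{"dx": -3.4,"dy": 1.83,"dz": 0,"spin": 0},{"dx": -3.4,"dy": 1.83,"dz": 0,"spin": 0},{"dx": -3.4,"dy": 1.83,"dz": 0,"spin": 0},{"dx": -3.4,"dy": 1.83,"dz": 0,"spin": 0},{"dx": -3.4,"dy": 1.83,"dz": 0,"spin": 0},{"dx": -3.4,"dy": 1.83,"dz": 0,"spin": 0},{"dx": -3.4,"dy": 1.83,"dz": 0,"spin": 0},{"dx": -3.4,"dy": 1.83,"dz": 0,"spin": 0},{"dx": -3.4,"dy": 1.83,"dz": 0,"spin": 0},{"dx": 0,"dy": 0,"dz": 0,"spin": 0},{"dx": 0,"dy": 0,"dz": 0,"spin": 0}]}}

```text
time: 3.3
ee_pos: [0.5952, -0.0448, 0.4042]
eef_rot: [0.675, 0.738, -0.001, -0.0]
ft_force: [-0.7, -0.1, -0.1]
width: 0.0003
grip_force: 0.0
```

```bash
python3 - <<'E'
from h import *
import fit
s=telemetry.read_state();print(s['time'],s['ee_pos'],s['eef_rot'],s['ft_force'],s['width'])
a=snap('wrist','w1.png')
# pad target (cassette y=-42) & errors in tool axes
q=[.5911,-.006,.0882];T=np.array(fit.W(q,(0,-42,18),.028))
x,y=s['eef_rot'][:2];X=np.array([2*x*x-1,2*x*y]);Y=np.array([2*x*y,2*y*y-1])
d=T[:2]-s['ee_pos'][:2];print('to go',d@X,d@Y)
for n,p in [('nose+',(25,65,10)),('nose-',(-25,65,10)),('tail+',(25,-65,18)),('tail-',(-25,-65,18)),('rib+',(25,-27,26)),('rib-',(-25,-27,26))]:print(n,proj('w1.png',fit.W(q,p,.028)).round(1))
tip=np.array([*s['ee_pos'][:2],s['ee_pos'][2]-r.tips_ahead]);print('tip',proj('w1.png',tip))
cv2.imwrite('pics/w1b.png',cv2.resize(a['img'][:,:,::-1],(800,600),interpolation=2))
E
```

```text
3.3 [ 0.5952213  -0.04477554  0.404173  ] [ 6.74792442e-01  7.38007303e-01 -5.90654940e-04 -1.78894857e-04] [-0.68132654 -0.111166   -0.13575816] 0.0003214422425944528
to go -0.003011304186946048 -0.0006934066358446901
nose+ [280.9  82. ]
nose- [235.4  82. ]
tail+ [279.2 197.9]
tail- [237.  197.8]
rib+ [280.3 167.3]
rib- [235.9 167.3]
tip [258.38646113 236.80401313]
```

View pics/w1b.png

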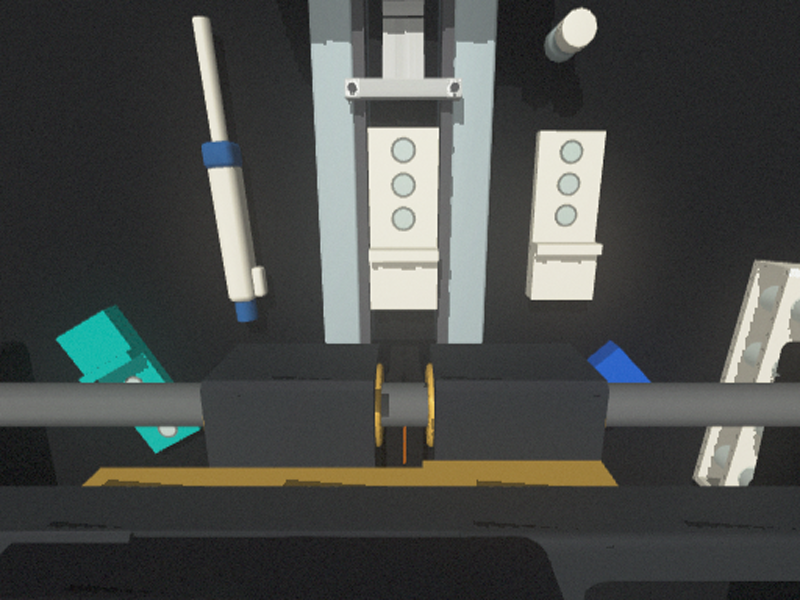

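The wrist picture shows the cassette tail edge at (370–438, 309) and the nose at v=127. Both are within 1 px of my fit. I now descend to just above the pad.

>>> {"name": "move_arm", "arguments": {"steps": [{"dx": -0.3,"dy": -0.07,"dz": 3,"spin": 0},{"dx": 0,"dy": 0,"dz": 3.5,"spin": 0},{"dx": 0,"dy": 0,"dz": 3.5,"spin": 0},{"dx": 0,"dy": 0,"dz": 3,"spin": 0},{"dx": 0,"dy": 0,"dz": 2,"spin": 0},{"dx": 0,"dy": 0,"dz": 1,"spin": 0},{"dx": 0,"dy": 0,"dz": 0.6,"spin": 0},{"dx": 0,"dy": 0,"dz": 0,"spin": 0},{"dx": 0,"dy": 0,"dz": 0,"spin": 0}]}}

```text
time: 4.25
ee_pos: [0.5951, -0.0468, 0.2398]
eef_rot: [0.675, 0.738, 0.001, 0.0]
ft_force: [0.7, -0.2, -0.2]
width: 0.0005
grip_force: 0.0
```

>>> {"name": "move_arm", "arguments": {"steps": [{"dx": 0,"dy": 0,"dz": 0.15,"spin": 0},{"dx": 0,"dy": 0,"dz": 0.15,"spin": 0},{"dx": 0,"dy": 0,"dz": 0.15,"spin": 0},{"dx": 0,"dy": 0,"dz": 0.15,"spin": 0},{"dx": 0,"dy": 0,"dz": 0,"spin": 0},{"dx": 0,"dy": 0,"dz": 0,"spin": 0}]}}

```text
time: 4.85
ee_pos: [0.5947, -0.047, 0.2327]
eef_rot: [0.675, 0.738, -0.0, -0.0]
ft_force: [0.5, 0.2, -0.7]
width: 0.0002
grip_force: 0.0
```

>>> {"name": "move_arm", "arguments": {"steps": [{"dx": 0,"dy": 0,"dz": 0.2,"spin": 0},{"dx": 0,"dy": 0,"dz": 0.2,"spin": 0},{"dx": 0,"dy": 0,"dz": 0.2,"spin": 0},{"dx": 0,"dy": 0,"dz": 0.1,"spin": 0},{"dx": 0,"dy": 0,"dz": 0,"spin": 0},{"dx": 0,"dy": 0,"dz": 0,"spin": 0}]}}

```text
time: 5.45
ee_pos: [0.5948, -0.0471, 0.2265]
eef_rot: [0.675, 0.737, 0.0, -0.0]
ft_force: [-4.1, -0.1, 10.7]
width: 0.0007
grip_force: 5.1
```

>>> {"name": "move_arm", "arguments": {"steps": [{"dx": 0,"dy": 0,"dz": 0.15,"spin": 0},{"dx": 0,"dy": 0,"dz": 0.15,"spin": 0},{"dx": 0,"dy": 0,"dz": 0.15,"spin": 0},{"dx": 0,"dy": 0,"dz": 0,"spin": 0},{"dx": 0,"dy": 0,"dz": 0,"spin": 0}]}}

```text
time: 5.95
ee_pos: [0.5948, -0.0472, 0.2222]
eef_rot: [0.675, 0.737, 0.0, -0.0]
ft_force: [-5.3, 1.5, 13.3]
width: 0.0006
grip_force: 6.8
```

>>> {"name": "move_arm", "arguments": {"steps": [{"dx": 0,"dy": 0,"dz": 0.12,"spin": 0},{"dx": 0,"dy": 0,"dz": 0,"spin": 0},{"dx": 0.2,"dy": 0,"dz": 0,"spin": 0},{"dx": 0.3,"dy": 0,"dz": 0,"spin": 0},{"dx": 0.3,"dy": 0,"dz": 0,"spin": 0},{"dx": 0.2,"dy": 0,"dz": 0,"spin": 0},{"dx": 0,"dy": 0,"dz": 0,"spin": 0}]}}

```text
time: 6.65
ee_pos: [0.5948, -0.0391, 0.222]
eef_rot: [0.676, 0.737, 0.001, 0.002]
ft_force: [-1.0, -6.6, 13.6]
width: 0.0003
grip_force: 6.9
```

>>> {"name": "move_arm", "arguments": {"steps": [{"dx": 0.3,"dy": 0,"dz": 0.08,"spin": 0},{"dx": 0.3,"dy": 0,"dz": 0,"spin": 0},{"dx": 0.3,"dy": 0,"dz": 0,"spin": 0},{"dx": 0.3,"dy": 0,"dz": 0,"spin": 0},{"dx": 0,"dy": 0,"dz": 0,"spin": 0}]}}

```text
time: 7.15
ee_pos: [0.5938, -0.0273, 0.2212]
eef_rot: [0.676, 0.737, 0.001, 0.002]
ft_force: [-1.4, -6.7, 14.2]
width: 0.0004
grip_force: 7.1
```

```bash
python3 - <<'E'
from h import *
a=snap('scene','s2.png');b=snap('wrist','w2.png')
A=cv2.resize(a['img'][145:255,200:360,::-1],(800,550),interpolation=2)
cv2.imwrite('pics/v2.png',np.vstack([A[50:500],]))
cv2.imwrite('pics/w2b.png',cv2.resize(b['img'][:,:,::-1],(800,600),interpolation=2))
E
```

```text
(no output)
```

View pics/w2b.png

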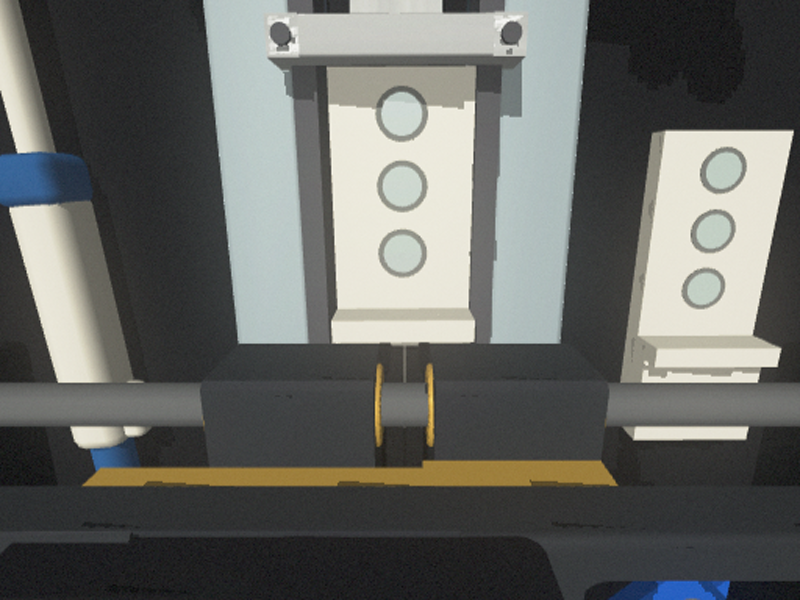

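The wrist view shows the cassette nose at v≈66, close to the bridge, with the rib just ahead of the fingers.

```bash
python3 - <<'E'
from h import *
q=[.5815,.0764,.0882];c,n=np.cos(q[2]),np.sin(q[2])
def P(p):
    d=p[:2]-np.array(q[:2]);return (1e3*np.array([c*d[0]+n*d[1],-n*d[0]+c*d[1]])).round(1)
s=1.5625
for nm,u,v,z in [('nose',327,66,.031),('nose',476,66,.031),('ribtop front',402,310,.047),('tip',0,0,0)]:
    print(nm,P(ray('w2.png',u/s,v/s,z)) if z else P(telemetry.read_state()['ee_pos']))
E
```

```text
nose [-21.4   1.7]
nose [28.6  1.6]
ribtop front [  3.5 -78.9]
tip [   3.1 -104.4]
```

>>> {"name": "move_arm", "arguments": {"steps": [{"dx": 0.3,"dy": 0,"dz": 0.04,"spin": 0},{"dx": 0.3,"dy": 0,"dz": 0,"spin": 0},{"dx": 0.3,"dy": 0,"dz": 0,"spin": 0},{"dx": 0.3,"dy": 0,"dz": 0,"spin": 0},{"dx": 0.3,"dy": 0,"dz": 0,"spin": 0},{"dx": 0.3,"dy": 0,"dz": 0,"spin": 0},{"dx": 0,"dy": 0,"dz": 0,"spin": 0}]}}

```text
time: 7.95
ee_pos: [0.5922, -0.0094, 0.2208]
eef_rot: [0.676, 0.737, 0.0, 0.002]
ft_force: [-1.5, -7.5, 14.5]
width: 0.0008
grip_force: 7.3
```

>>> {"name": "move_arm", "arguments": {"steps": [{"dx": 0.3,"dy": 0,"dz": 0,"spin": 0},{"dx": 0.3,"dy": 0,"dz": 0,"spin": 0},{"dx": 0.3,"dy": 0,"dz": 0,"spin": 0},{"dx": 0.3,"dy": 0,"dz": 0,"spin": 0},{"dx": 0.3,"dy": 0,"dz": 0,"spin": 0},{"dx": 0.3,"dy": 0,"dz": 0,"spin": 0},{"dx": 0,"dy": 0,"dz": 0,"spin": 0}]}}

```text
time: 8.65
ee_pos: [0.5906, 0.0085, 0.2207]
eef_rot: [0.676, 0.737, 0.0, 0.002]
ft_force: [-0.8, -7.4, 15.3]
width: 0.0004
grip_force: 7.3
```

>>> {"name": "move_arm", "arguments": {"steps": [{"dx": 0.3,"dy": 0,"dz": 0,"spin": 0},{"dx": 0.3,"dy": 0,"dz": 0,"spin": 0},{"dx": 0.3,"dy": 0,"dz": 0,"spin": 0},{"dx": 0.3,"dy": 0,"dz": 0,"spin": 0},{"dx": 0.3,"dy": 0,"dz": 0,"spin": 0},{"dx": 0.3,"dy": 0,"dz": 0,"spin": 0},{"dx": 0,"dy": 0,"dz": 0,"spin": 0}]}}

```text
time: 9.35
ee_pos: [0.5892, 0.0261, 0.2206]
eef_rot: [0.676, 0.737, 0.0, 0.002]
ft_force: [0.4, -7.9, 13.2]
width: 0.0003
grip_force: 7.2
```

>>> {"name": "move_arm", "arguments": {"steps": [{"dx": 0.3,"dy": 0,"dz": 0,"spin": 0},{"dx": 0.3,"dy": 0,"dz": 0,"spin": 0},{"dx": 0.3,"dy": 0,"dz": 0,"spin": 0},{"dx": 0.3,"dy": 0,"dz": 0,"spin": 0},{"dx": 0.2,"dy": 0,"dz": 0,"spin": 0},{"dx": 0,"dy": 0,"dz": 0,"spin": 0}]}}

```text
time: 9.95
ee_pos: [0.5879, 0.0402, 0.2205]
eef_rot: [0.676, 0.737, 0.0, 0.002]
ft_force: [0.9, -8.5, 12.7]
width: 0.0007
grip_force: 7.1
```

>>> {"name": "move_arm", "arguments": {"steps": [{"dx": 0.15,"dy": 0,"dz": 0,"spin": 0},{"dx": 0.15,"dy": 0,"dz": 0,"spin": 0},{"dx": 0.15,"dy": 0,"dz": 0,"spin": 0},{"dx": 0,"dy": 0,"dz": 0,"spin": 0}]}}

```text
time: 10.35
ee_pos: [0.5875, 0.0445, 0.2205]
eef_rot: [0.676, 0.737, 0.0, 0.002]
ft_force: [2.1, -7.9, 12.9]
width: 0.0005
grip_force: 7.2
```

>>> {"name": "move_arm", "arguments": {"steps": [{"dx": 0.15,"dy": 0,"dz": 0,"spin": 0},{"dx": 0.15,"dy": 0,"dz": 0,"spin": 0},{"dx": 0,"dy": 0,"dz": 0,"spin": 0}]}}

```text
time: 10.65
ee_pos: [0.5873, 0.0474, 0.2205]
eef_rot: [0.676, 0.737, 0.0, 0.002]
ft_force: [0.3, -8.2, 12.2]
width: 0.0006
grip_force: 7.2
```

>>> {"name": "move_arm", "arguments": {"steps": [{"dx": 0.15,"dy": 0,"dz": 0,"spin": 0},{"dx": 0.15,"dy": 0,"dz": 0,"spin": 0},{"dx": 0,"dy": 0,"dz": 0,"spin": 0}]}}

```text
time: 10.95
ee_pos: [0.587, 0.05, 0.2205]
eef_rot: [0.676, 0.737, 0.0, 0.003]
ft_force: [0.2, -10.0, 12.8]
width: 0.0007
grip_force: 9.1
```

```bash
python3 - <<'E'
from h import *
a=snap('scene','s3.png');b=snap('wrist','w3.png')
A=cv2.resize(a['img'][155:255,220:350,::-1],(780,600),interpolation=2)
cv2.imwrite('pics/s3b.png',A)
cv2.imwrite('pics/w3b.png',cv2.resize(b['img'][:,:,::-1],(800,600),interpolation=2))
E
```

```text
(no output)
```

View pics/w3b.png

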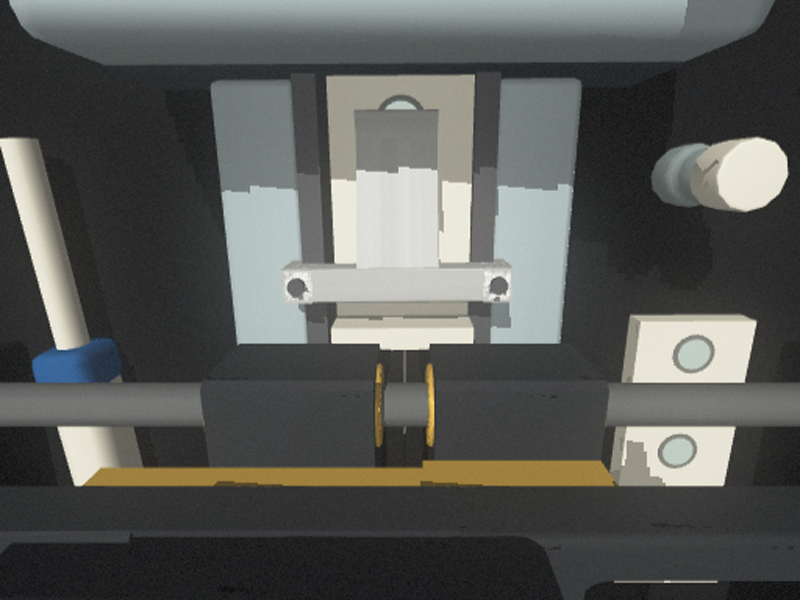

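The cassette is under the bridge and leaf, with its nose at v≈74 almost at the head face. I push on until the force clearly rises.

>>> {"name": "move_arm", "arguments": {"steps": [{"dx": 0.15,"dy": 0,"dz": 0,"spin": 0},{"dx": 0.1,"dy": 0,"dz": 0,"spin": 0},{"dx": 0,"dy": 0,"dz": 0,"spin": 0}]}}

```text
time: 11.35
ee_pos: [0.5869, 0.0506, 0.2205]
eef_rot: [0.677, 0.736, -0.001, 0.004]
ft_force: [1.1, -16.5, 12.2]
width: 0.0003
grip_force: 10.8
```

>>> {"name": "move_arm", "arguments": {"steps": [{"dx": 0.15,"dy": 0,"dz": 0,"spin": 0},{"dx": 0.1,"dy": 0,"dz": 0,"spin": 0},{"dx": 0,"dy": 0,"dz": 0,"spin": 0}]}}

```text
time: 11.65
ee_pos: [0.5868, 0.0511, 0.2206]
eef_rot: [0.678, 0.735, -0.001, 0.004]
ft_force: [2.1, -22.2, 11.0]
width: 0.0004
grip_force: 13.7
```

The push stalled at 22 N and the tip is at photometer y=-25.7 mm (-26.5 expected), so the cassette is home. I relax the push and lift off.

>>> {"name": "move_arm", "arguments": {"steps": [{"dx": -0.2,"dy": 0,"dz": 0,"spin": 0},{"dx": -0.2,"dy": 0,"dz": 0,"spin": 0},{"dx": -0.2,"dy": 0,"dz": 0,"spin": 0},{"dx": 0,"dy": 0,"dz": 0,"spin": 0}]}}

```text
time: 12.05
ee_pos: [0.5871, 0.0498, 0.2205]
eef_rot: [0.676, 0.737, 0.001, 0.002]
ft_force: [-1.7, -6.7, 12.1]
width: 0.0007
grip_force: 12.5
```

>>> {"name": "move_arm", "arguments": {"steps": [{"dx": 0,"dy": 0,"dz": -0.15,"spin": 0},{"dx": 0,"dy": 0,"dz": -0.15,"spin": 0},{"dx": 0,"dy": 0,"dz": -0.15,"spin": 0},{"dx": 0,"dy": 0,"dz": -0.15,"spin": 0},{"dx": 0,"dy": 0,"dz": -0.15,"spin": 0},{"dx": 0,"dy": 0,"dz": -0.2,"spin": 0},{"dx": 0,"dy": 0,"dz": -0.3,"spin": 0},{"dx": 0,"dy": 0,"dz": -1,"spin": 0},{"dx": 0,"dy": 0,"dz": 0,"spin": 0}]}}

```text
time: 12.95
ee_pos: [0.5865, 0.0522, 0.2426]
eef_rot: [0.675, 0.738, 0.001, 0.0]
ft_force: [-0.9, -0.0, 0.1]
width: 0.0006
grip_force: 0.0
```

>>> {"name": "move_arm", "arguments": {"steps": [{"dx": 0,"dy": 0,"dz": -2,"spin": 0},{"dx": 0,"dy": 0,"dz": -4,"spin": 0},{"dx": 0,"dy": 0,"dz": -4,"spin": 0},{"dx": 0,"dy": 0,"dz": -3,"spin": 0},{"dx": 0,"dy": 0,"dz": 0,"spin": 0},{"dx": 0,"dy": 0,"dz": 0,"spin": 0}]}}

```text
time: 13.55
ee_pos: [0.586, 0.0524, 0.3717]
eef_rot: [0.675, 0.738, 0.001, 0.0]
ft_force: [-0.7, 0.5, 0.4]
width: 0.0007
grip_force: 0.0
```

```bash
python3 - <<'E'
from h import *
import fit
s=telemetry.read_state();print(s['time'],s['ee_pos'],s['eef_rot'],s['ft_force'])
b=snap('wrist','w4.png')
cv2.imwrite('pics/w4b.png',cv2.resize(b['img'][:,:,::-1],(800,600),interpolation=2))
q=[.5815,.0764,.0882]
T=np.array(fit.W(q,(-58,132,97)));x,y=s['eef_rot'][:2];X=np.array([2*x*x-1,2*x*y]);Y=np.array([2*x*y,2*y*y-1])
d=T[:2]-s['ee_pos'][:2];print('key to go',d@X,d@Y,T)
for n,p in [('rib front',(0,10-19,49)),('tail+',(25,-55,41)),('tail-',(-25,-55,41)),('bridge-',(0,0,45)),('nose+',(25,75,33)),('nose-',(-25,75,33)),('key',(-58,132,97))]:print(n,(1.5625*proj('w4.png',fit.W(q,p))).round(1))
E
```

```text
13.55 [0.58598752 0.05243825 0.37169933] [6.75076164e-01 7.37747582e-01 8.19517743e-04 7.68195511e-05] [-0.69549038  0.45758587  0.41475789]
key to go 0.15629158081608702 -0.06028758395390424 [0.51209814 0.20277793 0.097     ]
rib front [399.4 264.5]
tail+ [435.2 327. ]
tail- [364.1 327. ]
bridge- [399.5 250. ]
nose+ [437.9 132.4]
nose- [360.9 132.3]
key [278.4  -4.9]
```

View pics/w4b.png

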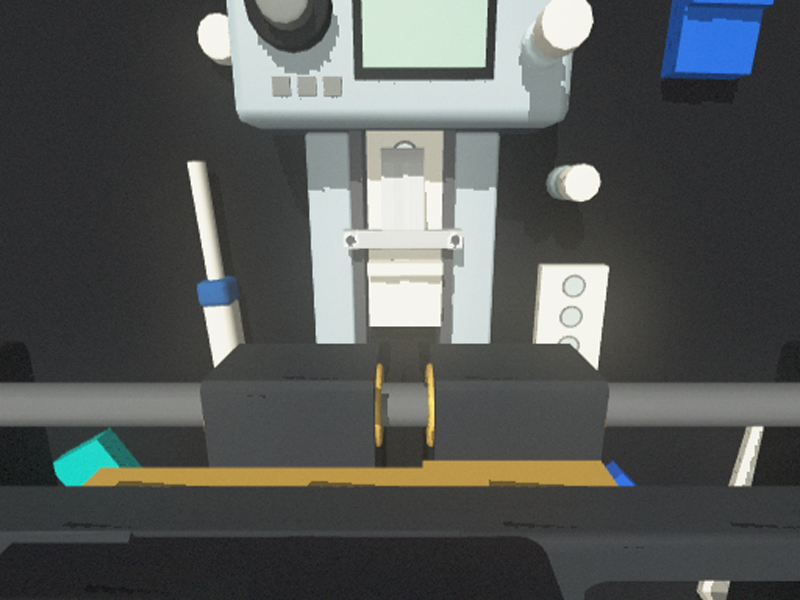

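The tail edge is at v=326, against 327 predicted for home, so the cassette stayed home after release. Laterally things sit about 5 px right of the fit, so I add +3 mm in tool y and go to the key (near (283,5)).

>>> {"name": "move_arm", "arguments": {"steps": [{"dx": 3,"dy": -1.1,"dz": 0,"spin": 0},{"dx": 4,"dy": -1.5,"dz": 0,"spin": 0},{"dx": 4,"dy": -1.5,"dz": 0,"spin": 0},{"dx": 3,"dy": -1.1,"dz": 0,"spin": 0},{"dx": 1.6,"dy": -0.55,"dz": 0,"spin": 0},{"dx": 0,"dy": 0,"dz": 0,"spin": 0},{"dx": 0,"dy": 0,"dz": 2,"spin": 0},{"dx": 0,"dy": 0,"dz": 2.5,"spin": 0},{"dx": 0,"dy": 0,"dz": 1.5,"spin": 0},{"dx": 0,"dy": 0,"dz": 0,"spin": 0},{"dx": 0,"dy": 0,"dz": 0,"spin": 0}]}}

```text
time: 14.7
ee_pos: [0.5153, 0.2019, 0.3115]
eef_rot: [0.676, 0.737, -0.0, 0.0]
ft_force: [-0.1, 1.3, 0.9]
width: 0.0002
grip_force: 0.0
```

```bash
python3 - <<'E'
from h import *
s=telemetry.read_state();print(s['time'],s['ee_pos'],s['ft_force'])
a=snap('scene','s5.png');t=s['ee_pos'].copy() if hasattr(s['ee_pos'],'copy') else s['ee_pos']
p=np.array(t);p[2]-=r.tips_ahead;print(6*(proj('s5.png',p)-[260,120]))
print(6*(proj('s5.png',[p[0],p[1],.097])-[260,120]))
cv2.imwrite('pics/s5b.png',cv2.resize(a['img'][120:220,260:390,::-1],(780,600),interpolation=2))
E
```

```text
14.7 [0.51529063 0.20193427 0.31150793] [-0.0925519   1.30186807  0.93491275]
[325.58824778 199.63893762]
[319.36528031 250.56890159]
```

View pics/s5b.png

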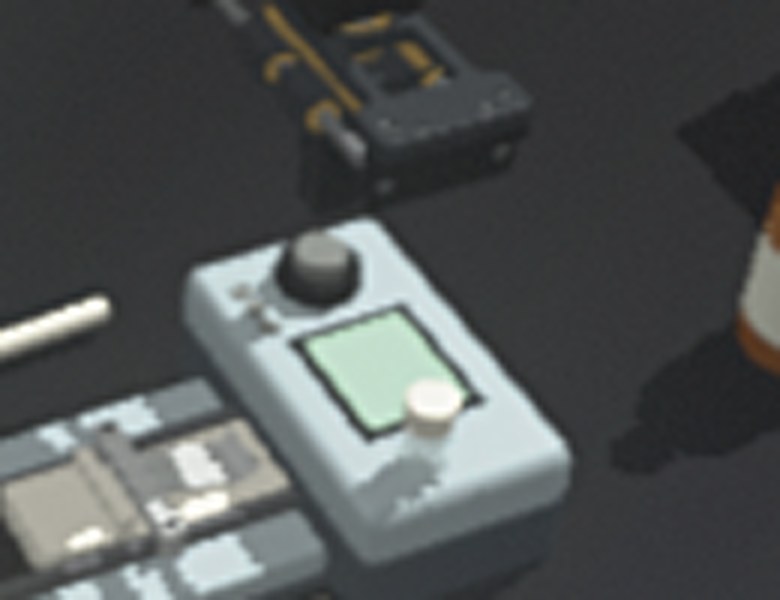

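The key top is at (323,247) and the aim projects to (319,250), so it is well centred. I press now.

>>> {"name": "move_arm", "arguments": {"steps": [{"dx": 0,"dy": 0,"dz": 1.5,"spin": 0},{"dx": 0,"dy": 0,"dz": 1,"spin": 0},{"dx": 0,"dy": 0,"dz": 0.3,"spin": 0},{"dx": 0,"dy": 0,"dz": 0.3,"spin": 0},{"dx": 0,"dy": 0,"dz": 0.2,"spin": 0},{"dx": 0,"dy": 0,"dz": 0.2,"spin": 0},{"dx": 0,"dy": 0,"dz": 0.2,"spin": 0},{"dx": 0,"dy": 0,"dz": 0,"spin": 0},{"dx": 0,"dy": 0,"dz": 0,"spin": 0}]}}

```text
time: 15.65
ee_pos: [0.515, 0.2024, 0.2746]
eef_rot: [0.675, 0.738, 0.0, -0.0]
ft_force: [-2.2, -0.9, 5.1]
width: 0.0004
grip_force: 2.1
```

Force is 5.1 N with the tip at 92.4 mm, so the key is almost down. I press until the end stop carries load.

>>> {"name": "move_arm", "arguments": {"steps": [{"dx": 0,"dy": 0,"dz": 0.15,"spin": 0},{"dx": 0,"dy": 0,"dz": 0.15,"spin": 0},{"dx": 0,"dy": 0,"dz": 0.1,"spin": 0},{"dx": 0,"dy": 0,"dz": 0,"spin": 0},{"dx": 0,"dy": 0,"dz": 0,"spin": 0}]}}

```text
time: 16.15
ee_pos: [0.5153, 0.2022, 0.2731]
eef_rot: [0.675, 0.737, 0.001, -0.001]
ft_force: [-15.0, -6.0, 35.2]
width: -0.0001
grip_force: 17.8
```

The key is on its end stop (tip at 90.9 mm, 35 N). I release it and retreat straight up.

>>> {"name": "move_arm", "arguments": {"steps": [{"dx": 0,"dy": 0,"dz": -0.3,"spin": 0},{"dx": 0,"dy": 0,"dz": -0.4,"spin": 0},{"dx": 0,"dy": 0,"dz": -0.6,"spin": 0},{"dx": 0,"dy": 0,"dz": -2,"spin": 0},{"dx": 0,"dy": 0,"dz": -4,"spin": 0},{"dx": 0,"dy": 0,"dz": -4,"spin": 0},{"dx": 0,"dy": 0,"dz": -3,"spin": 0},{"dx": 0,"dy": 0,"dz": 0,"spin": 0},{"dx": 0,"dy": 0,"dz": 0,"spin": 0}]}}

```text
time: 17.05
ee_pos: [0.515, 0.2025, 0.4135]
eef_rot: [0.675, 0.738, 0.001, 0.0]
ft_force: [0.2, -0.6, -0.4]
width: 0.0005
grip_force: 0.0
```

```bash
python3 - <<'E'
from h import *
s=telemetry.read_state();print(s['time'],s['ee_pos'],s['ft_force'])
a=snap('scene','s6.png')
cv2.imwrite('pics/s6b.png',cv2.resize(a['img'][120:240,210:370,::-1],(800,600),interpolation=2))
E
```

```text
17.05 [0.51498681 0.20252913 0.41351136] [ 0.18846859 -0.63475553 -0.43344532]
```

View pics/s6b.png

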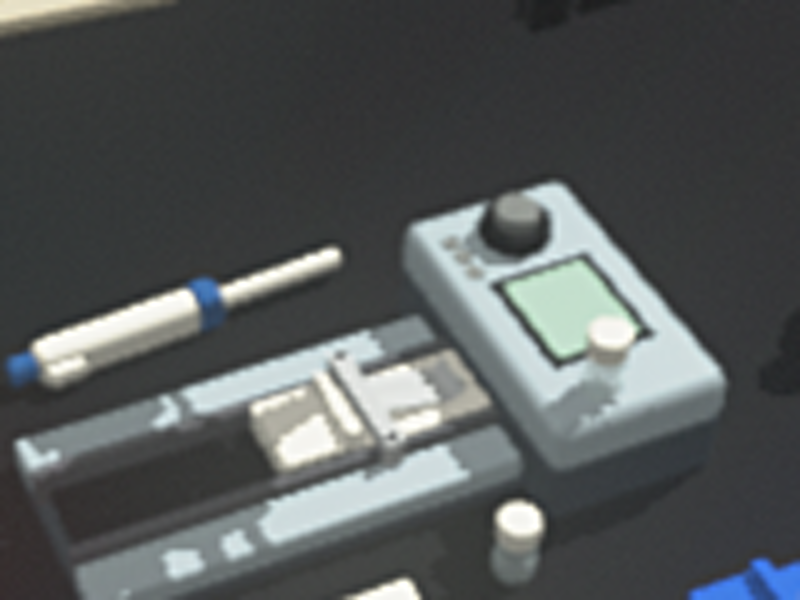

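The cassette is home, with its rib at (340,400) just outside the bridge. The key is up at (518,212), and the vials and pipette are where they were.

```bash
python3 -c "
from h import *
print(job.close_job())"
```

```text
the job is handed in; nothing more can be done
None
```

The cassette is fully home against the stop, the read key was then pressed to its end stop and came back up, and the job is handed in at about 17 s with nothing else seen to have moved.

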